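# Third hand at the glass bench: press the rod rest against the sprung fence

## Robot

A 7-joint arm with a two-finger parallel gripper is mounted at the origin on the work surface. World frame = base frame: x ahead of the robot, y to its left, z up, the work surface at z = 0. Lengths are in mm, angles in rad, forces in N, time in s.
With the tool pointing down it reaches from about 425 to 825 mm from the base axis. Payload 3.6 kg.
Tool frame: the origin (TCP) lies midway between the tips of the shut fingers; the grasp point (between the pads) lies 19 mm behind it (env.tcp_to_grasp is the distance from the TCP to the grasp point, in mm); z points along the fingers, y is the line along which they close (so a half turn about z gives the same grasp; the last joint's range is limited). The gripper opens to 85 mm and grips with 20 to 120 N. Pads are 22 mm wide; open, the fingers measure 114 mm over their backs; the gripper's body (76 mm by 85 mm) begins 54 mm behind the grasp point. The pads swing forward as they close: fully open they stand 13 mm farther back than shut.
Start: joints at [-1.2, 0.615, -0.013, 1.423, 0.008, 1.103, -0.04], TCP at [251.769, 599.229, 231.297] pointing down, gripper open.
Joint ranges: [-3.12, 3.12], [-0.3, 2.06], [-1.34, 1.32], [0.26, 2.42], [-1.36, 4.5], [0.01, 1.98], [-2.84, 2.84]. Speed limits (rad/s): [2.79, 2.79, 3.14, 3.14, 3.14, 3.14, 3.14].

## Interface

Orientations are given as a unit quaternion [w, x, y, z].
In Python, from plant import env, capture, find_in, trace, landmark_of gives the robot as it stands.
- The arm moves only by the shell command python3 -m inch 'ROWS' [OPENING]. ROWS is a JSON object of lists of equal length, an entry for each row: "delta_pos": the shift along the tool's x, y, z in m, a list of three; "spin": the turn about the tool's z in degrees. A call has 1 to 12 rows; each row is the pose to reach, as a shift and turn from the pose commanded when the call began, along the tool's axes at that moment; what a row does not reach only later rows make up. A row lasts 1/12 s, in which the tool goes at most 41.7 mm and 7.16 degrees, less where a joint would pass 70% of its speed; a pose out of reach is approached as far as the arm can. A call with a gripper value outside its range is refused whole. OPENING is the opening, from -1 (shut) to 1 (fully open), set as the call begins (- or left out, the last holds). The fingers move at their own pace and stop on an object; the grip force is fixed at half the most. Time passes only in rows, so rows that repeat a pose let the fingers close. It gives the time, the measured TCP pose, the force, the opening and the grip force at its end, in the units of the state.
- env.sense(): the state, without advancing time (a new reading comes with each control period).
- capture(name): name is "side" or "top" or "wrist"; returns a dict with "image" (384x512x3 uint8, red, green, blue), "z_map" (384x512 float32, mm along the optical axis (not along the pixel's ray), 0 where there is no reading), "camera_matrix" (3x3 intrinsics, pixels), "D" ([k1, k2, p1, p2, k3] as OpenCV has them; the pictures are not rectified), "R" (3x3) and "t" (3): a world point X has camera coordinates R X + t. Camera axes: x right, y down, z forward; pixel columns grow to the right and rows downward; lengths in mm; the calibration is good to about 2 mm. A picture is of the moment at which its call begins.
- env.close_job(): hands the job in; it is judged then, once.
Trained networks look in the newest picture that a camera, given by its name, has taken for a name from the list of things; names that differ only in an ending like _2 or _b are one class to them, and where a whole thing is asked for, a point or a joint stands for the part that bears it (a point fixed in the world has none). Each returns a list of dicts, best first, with "p" (0 to 1); they miss things now and then, are a little off and sometimes report something else, mostly with a low value. They report only what shows in the picture. A call takes as long as a camera call. They do not tell look-alikes from the thing itself.
- find_in(camera, query): "bbox" ([left, top, width, height] in pixels, round what is visible of it).
- trace(camera, query): "pixels" (384x512 bool, what is visible of it) and "bbox" ([left, top, width, height] in pixels, round what is visible of it).
- landmark_of(camera, query): "centre" ([column, row] in pixels: a listed point, or the origin of a listed thing).
The state is a dict: "time": time; "joints": joint angles; "qd": joint speeds; "tau": joint torques, N m; "position": TCP position; "orientation": TCP orientation; "contact_force": force on the tool from outside, world axes, zero at the start; "torque": the same for the moment, N m; "width": finger opening in mm; "gripper_force": force on a finger pad.
Only numpy, scipy, OpenCV 4.12 (cv2) and the standard library are available. Lean on these libraries where they do the work, as an engineer would, in place of code of your own. Each camera call takes 0.05 s, during which the arm holds its last target. There are 200 camera calls.

## Task

Take the white-painted rod-rest comb and stand it on the floor of the screwing jig, between the two guide strips, with the flat face of its notched panel square against the aluminium fence. Push it against the sprung fence until the black pointer stands in the green zone (never in the red), and finish like that, still holding the comb and pressing steadily, so that a colleague can drive the screws. Leave the dark comb and everything else on the bench where it is.

Things in the scene. Friction and masses are not known exactly. Their poses are not given: they have to be found in the camera images.
- comb: White-painted rod rest, 0.12 kg, T in plan, upright. Rib to grip: 20 mm (x) by 45 (y) by 60 high. Notched panel 110 (x) by 12 (y) by 60 high (four notches 10 wide, 12 deep on top) closes the rib's +y end. Origin: centre of the rib's underside; rib from y = -22.5 to 22.5 mm, panel 22.5 to 34.5. z up, x along the panel, +y from rib to panel; the flat face for the fence is at y = +34.5 mm.
- jig: Fixed screwing jig: plywood base 210 mm (x) by 240 (y) by 12 thick (floor 12 mm above the bench). Origin: centre of its underside; z up, +y the pressing direction. Two guide strips along y, y = -65 to 55 mm, 14 mm above the floor, inner faces at x = -62 and 62 mm. Steel block 50 mm high behind the fence at y = 97 to 115. Gauge strip at x = 90, towards +y: white, green, white, red.
- fence_face (a point): Foot of the fence's pressing face, mid-width, at floor level, moving with the fence; jig's axes. At rest at x = 0, y = 20, z = 12 mm in the jig's frame. The fence: aluminium plate 118 mm wide (x), 12 thick (on the +y side of the face), from 2 to 54 mm above the floor, two dark screw holes, on spring rods; a black pointer at its +x end moves over the gauge strip.
- fence (a joint): How far the sprung fence has been pushed back along the jig's +y, in m: 0 at rest, hard stop at 0.032. The spring gives 700 N per m from zero (7 N at 10 mm, 12.6 N at 18 mm). The pointer stands in the green zone from 0.010 to 0.018 and in the red beyond 0.022.
- dark_comb: Finished rod rest of dark wood, same shape, size and frame as the white one; to be left alone.
- bead_tray: Black open tray of glass beads, 110 by 170 by 28 mm, origin under its centre; leave alone.
- tumbler: Green glass tumbler, 72 mm across and 100 mm high, origin under its centre; leave alone.
- spool: Spool of copper, 60 mm across and 50 mm high, origin under its centre; leave alone.
- bottle: Clear bottle with a blue cap, 64 mm across and 190 mm high, origin under its centre; leave alone.
- screwdriver: The colleague's screwdriver, lying flat, about 200 mm long along its own x; leave alone.
- pliers: Pliers with red grips lying flat, 190 mm long along their own x, 12 mm high; leave alone.
Things that resemble listed ones, but are neither listed nor needed, are in the scene too. Of the things that look like the comb, the middle-sized one is meant.

How it is judged (in metres and radians):
At the end, for the whole second after the job is handed in: For the last second the robot holds the white comb on the jig floor (within 6 mm), upright and square (0.07 rad), centred between the guides (9 mm), its panel face on the fence, pressing with a steady 4.5 to 17 N, the fence pushed back 8 to 20 mm (green zone plus 2 mm either side) (value of joint fence between 0.008 and 0.02 m and contact force between comb and fence between 4.5 and 17 N and contact force between the fingers and comb above 2 N and x of comb in the frame of fence_face between -0.009 and 0.009 m and y of comb in the frame of fence_face between -0.04 and -0.03 m and z of comb in the frame of fence_face below 0.006 m and angle between the y axis of comb and the y axis of fence_face, either way round below 0.07 rad and angle between comb's own z axis and vertical below 0.07 rad and linear speed of comb below 0.02 m/s and velocity of joint fence below 0.01 m/s); the arm keeps its last pose, push and grip.
It fails at once if the fence pointer is pushed well into the red (fence past 26 mm) (value of joint fence above 0.026 m).
It fails at once if the dark comb is shifted by more than 30 mm or tipped (distance of dark_comb from where it was at the start of the episode above 0.03 m or angle between dark_comb's own z axis and vertical above 0.4 rad).
It fails at once if another thing on the bench is shifted by more than 30 mm (distance of any of bead_tray, tumbler, spool, bottle, screwdriver, pliers from where it was at the start of the episode above 0.03 m).
It fails at once if the tumbler, bottle or spool is tipped over (angle between any of tumbler, bottle, spool's own z axis and vertical above 0.4 rad).
It also fails if it takes over 38 s, if anything falls off the work surface, if the arm or the gripper's body presses on something with over 40 N, if the wrist force passes 120 N, or if a joint passes its speed limit or range.

## Working session

There is one attempt and no reset: what is moved stays moved. The work goes in short steps, Python scripts to look and compute and a shell command to move; the robot and the scene stay as the last step left them, time stands still between calls to the robot, and variables do not carry over. Pictures are saved under pics/ and viewed, at most 10 in all, crops included, and the job is handed in when it is done.

```bash
ls; mkdir -p pics
cat > h.py <<'E'
import numpy as np, cv2
from plant import env, capture, find_in, trace, landmark_of
E
python3 - <<'E'
from h import *
s=env.sense(); print({k:np.round(v,3) for k,v in s.items()})
ims=[]
for c in ["top","side"]:
    d=capture(c); np.savez(f"{c}0.npz",**d); ims.append(d["image"])
    print(c,np.round(d["t"],0),np.round(d["R"],2).tolist())
    for q in ["comb","dark_comb","jig","fence_face","bead_tray","tumbler","spool","bottle","screwdriver","pliers"]:
        print(q,[([round(float(x)) for x in r["bbox"]],round(float(r["p"]),2)) for r in find_in(c,q)][:5])
cv2.imwrite("pics/top0.png",cv2.resize(ims[0],(800,600))[:,:,::-1])
cv2.imwrite("pics/side0.png",cv2.resize(ims[1],(800,600))[:,:,::-1])
E
```

```text
pics
{'time': np.float64(0.0), 'joints': array([-1.199,  0.616, -0.013,  1.425,  0.008,  1.103, -0.04 ]), 'qd': array([-0.001, -0.001, -0.001, -0.   , -0.001,  0.   , -0.001]), 'tau': array([-0.0000e+00, -4.6921e+01,  2.5900e-01, -1.7103e+01,  1.0000e-02,
        1.0000e-02,  0.0000e+00]), 'position': array([251.515, 598.528, 230.114]), 'orientation': array([-0.   ,  0.198,  0.98 , -0.001]), 'contact_force': array([ 0.101, -0.515,  0.334]), 'torque': array([-0.018,  0.029, -0.028]), 'gripper_force': np.float64(0.0), 'width': np.float64(85.563)}
top [  46.  538. 1084.] [[-0.01, -1.0, -0.04], [-1.0, 0.01, -0.06], [0.06, 0.04, -1.0]]
comb [([372, 190, 29, 44], 0.91), ([408, 171, 58, 44], 0.7), ([331, 203, 24, 27], 0.48)]
dark_comb [([276, 171, 29, 40], 0.86)]
jig [([377, 121, 32, 28], 0.73), ([153, 149, 94, 82], 0.65)]
fence_face [([168, 164, 31, 48], 0.63)]
bead_tray [([291, 95, 58, 43], 0.62), ([372, 120, 35, 28], 0.34)]
tumbler [([374, 121, 35, 30], 0.83), ([167, 168, 28, 42], 0.17)]
spool [([399, 264, 28, 23], 0.8), ([220, 72, 20, 63], 0.22)]
bottle [([92, 251, 43, 28], 0.7)]
screwdriver [([115, 180, 10, 61], 0.78)]
pliers [([218, 69, 22, 64], 0.55)]
side [-389.  223.  697.] [[0.74, -0.67, 0.02], [-0.31, -0.37, -0.88], [0.59, 0.65, -0.48]]
comb [([310, 249, 49, 46], 0.83), ([377, 254, 67, 84], 0.68), ([276, 232, 30, 34], 0.62)]
dark_comb [([255, 191, 36, 41], 0.67)]
jig [([172, 153, 94, 64], 0.79)]
fence_face [([194, 164, 47, 22], 0.93), ([277, 166, 38, 18], 0.57)]
bead_tray [([314, 189, 72, 39], 0.92)]
tumbler [([381, 205, 38, 55], 0.85), ([254, 192, 36, 40], 0.61)]
spool [([296, 319, 38, 45], 0.89)]
bottle [([104, 124, 30, 68], 0.6)]
screwdriver [([141, 161, 50, 13], 0.82), ([310, 248, 50, 48], 0.49)]
pliers [([275, 163, 42, 21], 0.72)]
```

View pics/top0.png

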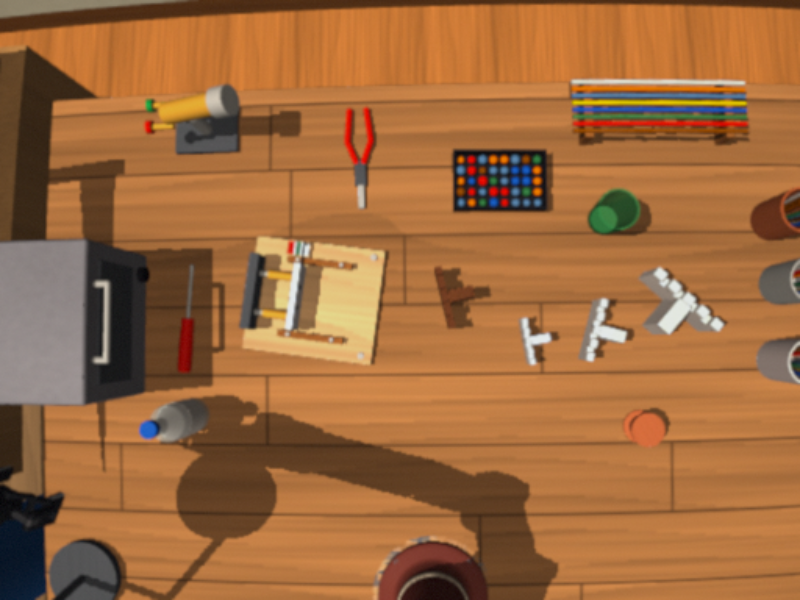

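View pics/side0.png

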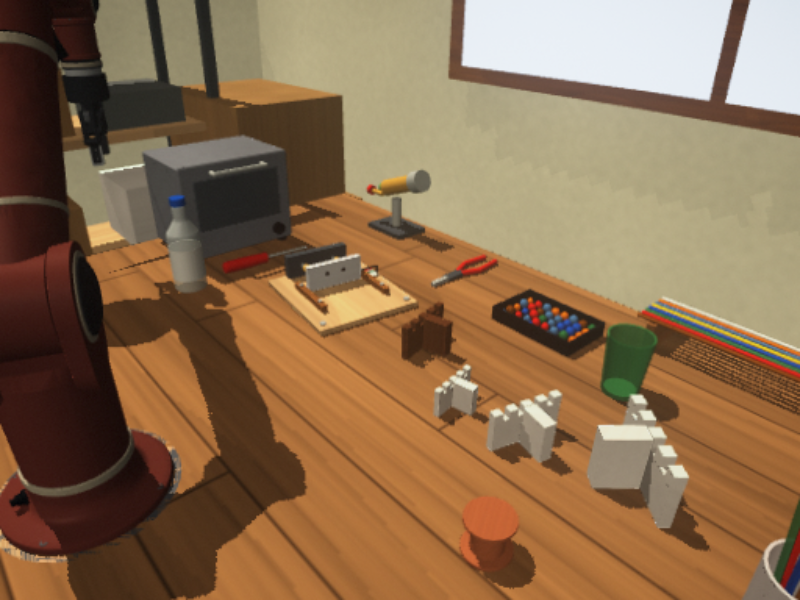

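The top view shows the middle-sized white comb at about (605,330) of 800x600, with its rib pointing right. Its small and large look-alikes are at (535,340) and (680,300). The jig is at (315,300), with the fence on its left side. The side view agrees: the combs are at (455,390), (525,425) and (640,460). Next I'll measure from the depth maps.

```bash
cat >> h.py <<'E'
def cloud(d,mask):
    v,u=np.nonzero(mask&(d["z_map"]>0)); z=d["z_map"][v,u].astype(float)
    p=cv2.undistortPoints(np.stack([u,v],1).astype(float)[:,None],d["camera_matrix"],np.array(d["D"],float))[:,0]
    X=np.c_[p*z[:,None],z]; return (X-d["t"])@d["R"], np.stack([u,v],1)
def proj(d,X):
    return cv2.projectPoints(np.atleast_2d(X).astype(float),cv2.Rodrigues(d["R"])[0],np.array(d["t"],float),d["camera_matrix"],np.array(d["D"],float))[0][:,0]
def ray(d,px):
    p=cv2.undistortPoints(np.array(px,float).reshape(1,1,2),d["camera_matrix"],np.array(d["D"],float))[0,0]
    v=np.r_[p,1]@d["R"]; return -d["R"].T@d["t"], v
def at_z(d,px,z):
    c,v=ray(d,px); return c+v*(z-c[2])/v[2]
E
python3 - <<'E'
from h import *
for c in ["top","side"]:
    d=capture(c)
    for q in ["comb","jig","dark_comb","fence"]:
        for r in trace(c,q):
            X,_=cloud(d,r["pixels"]); 
            if len(X)<30: continue
            zt=np.percentile(X[:,2],97); T=X[X[:,2]>zt-8]
            (cx,cy),(w,h),a=cv2.minAreaRect(T[:,:2].astype(np.float32))
            print(c,q,round(float(r["p"]),2),np.round(r["bbox"]).tolist(),"n",len(X),"z",np.round(np.percentile(X[:,2],[3,50,97])),"top rect",np.round([cx,cy,w,h,a],1))
        print(" lm",[(np.round(r["centre"],1).tolist(),round(float(r["p"]),2),np.round(at_z(d,r["centre"],12 if q=="fence" else 0)).tolist()) for r in landmark_of(c,"fence_face" if q=="fence" else q)])
E
```

```text
top comb 0.71 [372.0, 189.0, 31.0, 46.0] n 536 z [ 1. 50. 62.] top rect [ 475.6 -310.9   56.8  109.4   73.8]
top comb 0.68 [409.0, 172.0, 55.0, 42.0] n 1122 z [ 1. 66. 83.] top rect [ 510.5 -422.3  147.1   79.1   46. ]
top comb 0.59 [331.0, 203.0, 21.0, 28.0] n 220 z [ 2. 40. 47.] top rect [ 467.7 -188.4   80.3   40.    10.3]
top comb 0.25 [92.0, 252.0, 45.0, 32.0] n 895 z [  8. 120. 190.] top rect [331.1 440.4  26.   27.2  38.9]
 lm [([385.2, 210.4], 0.65, [483.0, -315.0, 0.0]), ([420.4, 203.5], 0.6, [501.0, -418.0, 0.0])]
top jig 0.89 [152.0, 149.0, 94.0, 82.0] n 6211 z [ 7. 12. 64.] top rect [551.8 278.6  94.3 133.7  81.9]
 lm [([198.4, 190.8], 0.89, [545.0, 219.0, 0.0])]
top dark_comb 0.88 [277.0, 170.0, 26.0, 40.0] n 404 z [-3. 58. 63.] top rect [547.2 -48.7 110.   55.8  12.7]
top dark_comb 0.47 [397.0, 266.0, 30.0, 23.0] n 478 z [ 2. 49. 53.] top rect [ 306.3 -377.2   58.4   57.9   21.3]
 lm [([294.0, 189.1], 0.79, [547.0, -56.0, 0.0])]
 lm [([194.7, 187.9], 0.85, [553.0, 227.0, 12.0])]
side comb 0.94 [278.0, 233.0, 27.0, 32.0] n 556 z [ 1. 29. 44.] top rect [ 462.4 -190.3   80
[... 244 characters left out ...]
[([295.8, 259.4], 0.79, [467.0, -190.0, 0.0]), ([339.5, 290.1], 0.76, [462.0, -319.0, 0.0]), ([389.7, 307.1], 0.6, [498.0, -415.0, 0.0]), ([349.1, 211.3], 0.55, [741.0, -140.0, 0.0])]
side jig 0.74 [172.0, 152.0, 92.0, 60.0] n 3270 z [ 1. 11. 61.] top rect [547.6 277.9  99.1 137.4  80.9]
 lm [([217.9, 189.2], 0.95, [538.0, 208.0, 0.0])]
side dark_comb 0.98 [255.0, 196.0, 35.0, 37.0] n 751 z [ 2. 37. 58.] top rect [540.  -51.1 107.3  57.   10.7]
 lm [([276.1, 221.3], 0.93, [547.0, -43.0, 0.0]), ([309.8, 349.8], 0.42, [303.0, -377.0, 0.0])]
side fence 0.7 [192.0, 162.0, 50.0, 24.0] n 599 z [14. 41. 65.] top rect [540.9 237.6  17.  115.   80.6]
 lm [([214.1, 184.6], 0.59, [534.0, 221.0, 12.0])]
```

```bash
cat >> h.py <<'E'
from scipy.spatial.transform import Rotation as Ro
def tool(s=None):
    s=s or env.sense(); q=s["orientation"]; return Ro.from_quat([q[1],q[2],q[3],q[0]]).as_matrix(), np.array(s["position"])
def goto(p,yaw):  # yaw: world angle (deg) of the tool y axis
    R,t=tool(); d=R.T@(np.array(p)-t)/1000; a=np.degrees(np.arctan2(R[1,1],R[0,1])); sp=-(yaw-a); sp=(sp+90)%180-90
    print("delta",np.round(d,4),"spin",round(sp,2),"yaw now",round(a,2),"tilt z",np.round(R[:,2],3))
E
python3 - <<'E'
from h import *
goto([545,150,275],-9); goto([473,-317,275],-16)
# jig base fit from both views
for c in ["top","side"]:
    d=dict(np.load(c+"0.npz")); X,uv=cloud(d,np.ones((384,512),bool))
    near=(abs(X[:,0]-550)<170)&(abs(X[:,1]-200)<190)
    im=d["image"][uv[:,1],uv[:,0]].astype(int); wood=(im[:,0]>150)&(im[:,1]-im[:,2]>30)&(im[:,1]>110)
    for nm,lo,hi in [("base",8,17),("high",45,75)]:
        P=X[near&(X[:,2]>lo)&(X[:,2]<hi)]; r=cv2.minAreaRect(P[:,:2].astype(np.float32)); print(c,nm,len(P),np.round(P[:,2].mean(),1),np.round([*r[0],*r[1],r[2]],1))
E
```

```text
delta [-0.4443 -0.3006 -0.0437] spin 76.21 yaw now 67.21 tilt z [-0. -0. -1.]
delta [-0.5588 -0.759  -0.0437] spin 83.21 yaw now 67.21 tilt z [-0. -0. -1.]
top base 4504 11.5 [583.4 206.1 239.1 290.3  82.2]
top high 659 60.0 [551.8 278.5  94.3 133.6  81.8]
side base 1735 10.3 [577.8 206.7 244.5 288.4  82.6]
side high 509 55.7 [547.8 277.1 100.3 135.3  83.3]
```

```bash
python3 -m inch '{"delta_pos":[[-0.444,-0.301,-0.044],[-0.444,-0.301,-0.044],[-0.444,-0.301,-0.044],[-0.444,-0.301,-0.044],[-0.444,-0.301,-0.044],[-0.444,-0.301,-0.044],[-0.444,-0.301,-0.044],[-0.444,-0.301,-0.044],[-0.444,-0.301,-0.044],[-0.444,-0.301,-0.044],[-0.444,-0.301,-0.044],[-0.444,-0.301,-0.044]],"spin":[76,76,76,76,76,76,76,76,76,76,76,76]}'
python3 - <<'E'
from h import *
s=env.sense(); print(s["time"],np.round(s["position"],1),np.abs(s["qd"]).max())
d=capture("wrist"); np.savez("w0.npz",**d); cv2.imwrite("pics/w0.png",d["image"][:,:,::-1])
print(np.round(-d["R"].T@d["t"]),np.round(d["R"],2).tolist())
goto([473,-317,275],-16)
E
```

```text
time: 3.0
position: [524.5, 180.2, 272.7]
orientation: [0.0, 0.76, 0.65, 0.0]
contact_force: [0.2, 0.6, 0.6]
width: 85.7
gripper_force: 0.0
3.0 [524.5 180.2 272.7] 0.988109178195859
[536. 256. 414.] [[0.99, -0.16, 0.0], [-0.15, -0.94, 0.3], [-0.05, -0.3, -0.95]]
delta [-0.488   0.0251  0.0025] spin 6.31 yaw now -9.69 tilt z [ 0.008 -0.008 -1.   ]
```

View pics/w0.png

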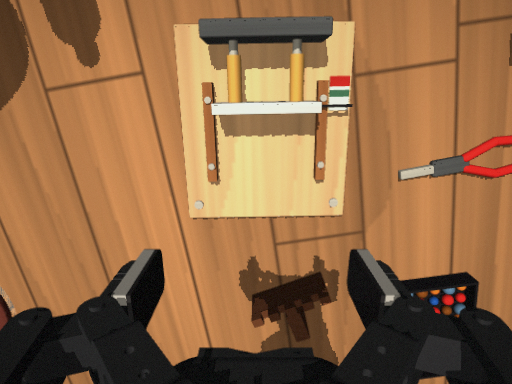

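The wrist view shows the jig squarely. Its base corners are at about (174,24), (355,21), (343,215) and (190,217), the fence's top edge runs along row 107, and the gauge is at (340,92). I'll fit the jig and move on to the comb.

```bash
python3 - <<'E'
from h import *
d=dict(np.load("w0.npz"))
C=np.array([at_z(d,p,12) for p in [(174,24),(355,21),(343,215),(190,217)]]); print(np.round(C,1).tolist(), "c",C.mean(0).round(1)); 
print("sides",[round(np.linalg.norm(C[i]-C[i-1])) for i in range(4)])
m=np.zeros((384,512),bool); m[5:235,160:370]=1
X,uv=cloud(d,m)
for nm,lo,hi in [("base",6,30),("all>6",6,90),("fence/block",45,90)]:
    P=X[(X[:,2]>lo)&(X[:,2]<hi)]; r=cv2.minAreaRect(P[:,:2].astype(np.float32)); print(nm,len(P),np.median(P[:,2]).round(1),np.round([*r[0],*r[1],r[2]],1))
P=X[(X[:,2]>55)&(X[:,2]<72)&(uv[:,1]>95)]; print("fence top",len(P)); r=cv2.minAreaRect(P[:,:2].astype(np.float32)); print(np.round([*r[0],*r[1],r[2],np.median(P[:,2])],1))
E
python3 -m inch '{"delta_pos":[[-0.488,0.025,0.002],[-0.488,0.025,0.002],[-0.488,0.025,0.002],[-0.488,0.025,0.002],[-0.488,0.025,0.002],[-0.488,0.025,0.002],[-0.488,0.025,0.002],[-0.488,0.025,0.002],[-0.488,0.025,0.002],[-0.488,0.025,0.002],[-0.488,0.025,0.002],[-0.488,0.025,0.002]],"spin":[6.3,6.3,6.3,6.3,6.3,6.3,6.3,6.3,6.3,6.3,6.3,6.3]}'
python3 - <<'E'
from h import *
d=capture("wrist"); np.savez("w1.npz",**d); cv2.imwrite("pics/w1.png",d["image"][:,:,::-1])
print(env.sense()["position"])
for r in trace("wrist","comb"):
    X,_=cloud(d,r["pixels"]); zt=np.percentile(X[:,2],97); T=X[X[:,2]>zt-8]
    a=cv2.minAreaRect(T[:,:2].astype(np.float32)); print(round(float(r["p"]),2),np.round(r["bbox"]).tolist(),round(zt),np.round([*a[0],*a[1],a[2]],1))
E
```

```text
[[455.5, 345.7, 12.0], [661.1, 316.7, 12.0], [629.0, 80.7, 12.0], [423.0, 110.2, 12.0]] c [542.1 213.3  12. ]
sides [238, 208, 238, 208]
base 27033 11.4 [541.1 212.9 240.6 211.2  82. ]
all>6 33270 11.6 [541.1 212.9 240.6 211.2  82. ]
fence/block 4336 61.3 [550.5 280.1  95.7 136.4  82.1]
fence top 1309
[544.6 238.8  12.2 117.9  82.   65.2]
time: 4.05
position: [472.5, -308.5, 270.6]
orientation: [0.001, 0.795, 0.607, -0.001]
contact_force: [0.9, -0.4, 0.1]
width: 84.9
gripper_force: 0.0
[ 470.09413604 -315.54730522  270.85545123]
0.77 [208.0, 130.0, 99.0, 56.0] 60 [ 473.9 -310.5   57.1  110.1   74.1]
0.67 [179.0, 19.0, 74.0, 62.0] 45 [ 465.5 -188.5   81.9   42.7   10.8]
0.65 [270.0, 190.0, 100.0, 122.0] 81 [ 507.2 -422.6  148.3   77.1   48.6]
```

View pics/w1.png

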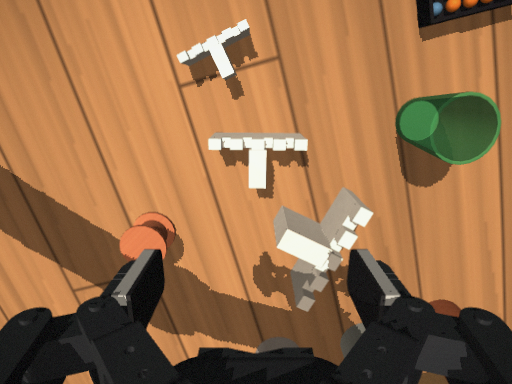

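The second wrist view shows the middle comb at (258,160), with its rib pointing down the image, and the large comb clear of it to the lower right. Depth puts its top at 60 mm and its plan size at 110x57, which matches the text. I'll partly close the fingers and descend.

Run:
```python
from h import *
goto([472.3,-316.3,110],-15.9)
```

```text
delta [-0.0032  0.0025  0.1607] spin 0.18 yaw now -15.72 tilt z [-0.001 -0.006 -1.   ]
```

```bash
python3 -m inch '{"delta_pos":[[-0.001,0,0.04],[-0.001,0,0.08],[-0.001,0,0.12],[-0.001,0,0.15],[-0.001,0,0.16],[-0.001,0,0.16],[-0.001,0,0.16],[-0.001,0,0.16]],"spin":[0,0,0,0,0,0,0,0]}' 0.2
python3 - <<'E'
from h import *
print(env.sense()["position"]); goto([472.3,-316.3,15],-15.9)
E
```

```text
time: 4.82
position: [475.1, -306.4, 112.4]
orientation: [0.002, 0.794, 0.608, 0.001]
contact_force: [-0.7, -1.3, 0.3]
width: 51.4
gripper_force: 0.0
[ 475.13184015 -306.39008607  112.3993774 ]
delta [-0.0102 -0.0006  0.0974] spin 0.83 yaw now -15.07 tilt z [ 0.004 -0.003 -1.   ]
```

```bash
python3 -m inch '{"delta_pos":[[-0.010,0,0],[-0.010,0,0.03],[-0.010,0,0.06],[-0.010,0,0.08],[-0.010,0,0.08],[-0.010,0,0.08]],"spin":[0.8,0.8,0.8,0.8,0.8,0.8]}'
python3 - <<'E'
from h import *
print(env.sense()["position"]); goto([472.3,-316.3,15],-15.9)
E
```

```text
time: 5.32
position: [471.1, -316.1, 30.9]
orientation: [0.0, 0.798, 0.602, -0.0]
contact_force: [-0.5, 0.1, -0.2]
width: 51.4
gripper_force: 0.0
[ 471.06219492 -316.13370978   30.91766237]
delta [0.0002 0.0012 0.0159] spin -0.05 yaw now -15.95 tilt z [ 0.    -0.001 -1.   ]
```

```bash
python3 -m inch '{"delta_pos":[[0,0.001,0.008],[0,0.001,0.016],[0,0.001,0.016],[0,0.001,0.016]],"spin":[0,0,0,0]}'
python3 -m inch '{"delta_pos":[[0,0,0],[0,0,0],[0,0,0],[0,0,0],[0,0,0],[0,0,0],[0,0,0],[0,0,0]],"spin":[0,0,0,0,0,0,0,0]}' -1
```

```text
time: 5.65
position: [472.1, -315.4, 14.5]
orientation: [0.0, 0.798, 0.603, 0.0]
contact_force: [0.4, 0.8, 0.1]
width: 51.2
gripper_force: 0.0
time: 6.32
position: [472.3, -315.7, 14.7]
orientation: [0.001, 0.798, 0.603, 0.0]
contact_force: [0.4, 0.8, 5.4]
width: 19.4
gripper_force: 59.0
```

```bash
python3 -m inch '{"delta_pos":[[0,0,-0.015],[0,0,-0.04],[0,0,-0.075],[0,0,-0.105],[0,0,-0.13],[0,0,-0.14],[0,0,-0.14],[0,0,-0.14]],"spin":[0,0,0,0,0,0,0,0]}'
python3 - <<'E'
from h import *
print(env.sense()["width"]); goto([536.9,181.3,155],-8)
E
```

```text
time: 6.98
position: [471.4, -314.5, 153.1]
orientation: [-0.001, 0.798, 0.603, -0.0]
contact_force: [-0.4, -0.7, -1.1]
width: 19.2
gripper_force: 58.7
19.23649185804431
delta [ 0.4948 -0.0726 -0.0013] spin -7.87 yaw now -15.87 tilt z [-0.001  0.001 -1.   ]
```

```bash
python3 -m inch '{"delta_pos":[[0.015,-0.002,0],[0.045,-0.006,0],[0.08,-0.011,0],[0.12,-0.017,0],[0.16,-0.023,0],[0.2,-0.029,0],[0.24,-0.035,0],[0.28,-0.041,0],[0.32,-0.047,0],[0.36,-0.053,0],[0.395,-0.058,0],[0.425,-0.063,0]],"spin":[-0.5,-1,-2,-3,-4,-5,-6,-7,-7.9,-7.9,-7.9,-7.9]}'
python3 -m inch '{"delta_pos":[[0.025,0,0],[0.045,-0.001,0],[0.06,-0.001,0],[0.068,-0.001,0],[0.068,-0.001,0],[0.068,-0.001,0],[0.068,-0.001,0]],"spin":[0,0,0,0,0,0,0]}'
python3 - <<'E'
from h import *
s=env.sense(); print(s["width"],s["position"])
goto([536.9,181.3,50],-8)
d=capture("wrist"); np.savez("w2.npz",**d); cv2.imwrite("pics/w2.png",d["image"][:,:,::-1])
E
```

```text
time: 7.98
position: [525.9, 114.2, 151.4]
orientation: [-0.002, 0.754, 0.657, -0.002]
contact_force: [0.9, -0.4, -1.7]
width: 19.2
gripper_force: 58.7
time: 8.57
position: [536.1, 175.7, 153.9]
orientation: [0.0, 0.756, 0.655, -0.001]
contact_force: [0.9, -0.7, -0.2]
width: 19.2
gripper_force: 58.7
19.167852839289992 [536.10067631 175.73240931 153.89612181]
delta [5.800e-03 1.000e-04 1.039e-01] spin -0.17 yaw now -8.17 tilt z [-0.001 -0.002 -1.   ]
```

View pics/w2.png

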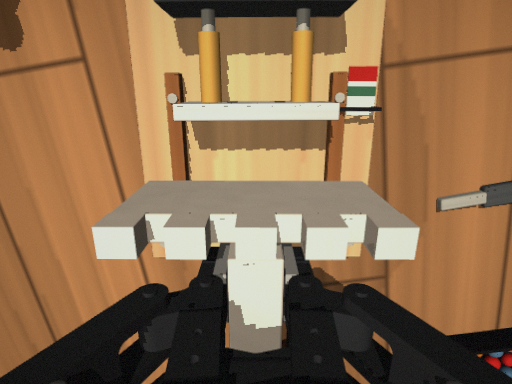

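The wrist view shows the comb held square, with its panel at rows 180–255 and columns 95–415. The fence lies ahead at row 107, and the pointer is at (362,108). I'll measure the comb and the fence in this same picture.

```bash
cat >> h.py <<'E'
def J(P): # world -> jig frame
    a=np.radians(-8.0); x=np.array([np.cos(a),np.sin(a)]); y=np.array([-x[1],x[0]]); Q=P[:,:2]-[541.3,213.0]; return np.c_[Q@x,Q@y,P[:,2]]
def fits(d):
    X,uv=cloud(d,np.ones((384,512),bool)); P=J(X); im=d["image"][uv[:,1],uv[:,0]].astype(int); white=(im.min(1)>110)&(np.ptp(im,axis=1)<60)
    return P,uv,white
E
python3 - <<'E'
from h import *
d=dict(np.load("w2.npz")); P,uv,w=fits(d); R,t=tool(); print("tcp jig",J(t[None]).round(1))
top=(P[:,2]>190)&(P[:,2]<210)&w&(uv[:,1]<262)&(uv[:,1]>205)&(uv[:,0]>85)&(uv[:,0]<425)
r=cv2.minAreaRect(P[top][:,:2].astype(np.float32)); print("panel top z",np.median(P[top][:,2]).round(1),np.round([*r[0],*r[1],r[2]],1))
m=(uv[:,1]<210)&(uv[:,1]>185)&(uv[:,0]>150)&(uv[:,0]<370)&(P[:,2]>140); k=np.polyfit(P[m][:,0],P[m][:,1],1); print("panel face y",k.round(4), "deg",np.degrees(np.arctan(k[0])).round(2))
k=np.c_[P[m][:,0],P[m][:,2],np.ones(m.sum())]; print("face plane",np.linalg.lstsq(k,P[m][:,1],rcond=None)[0].round(4),"z range",P[m][:,2].min().round(),P[m][:,2].max().round())
f=(P[:,2]>58)&(P[:,2]<75)&w&(uv[:,1]>98)&(uv[:,1]<125)&(uv[:,0]>165)&(uv[:,0]<345)
r=cv2.minAreaRect(P[f][:,:2].astype(np.float32)); print("fence",np.median(P[f][:,2]).round(1),np.round([*r[0],*r[1],r[2]],1))
b=(uv[:,1]>45)&(uv[:,1]<95)&(uv[:,0]>225)&(uv[:,0]<285); print("floor z",np.median(P[b][:,2]).round(1))
E
```

```text
tcp jig [[  0.2 -37.6 154.1]]
panel top z 198.0 [ -0.4  -9.6  14.5 110.7  89.7]
panel face y [-0.0066 -3.5795] deg -0.38
face plane [-0.0065  0.0043 -4.2979] z range 147.0 182.0
fence 65.2 [ -0.2  26.2  11.9 118.   89.9]
floor z 11.1
```

```bash
python3 -m inch '{"delta_pos":[[0,0,0.01],[0,0,0.03],[0,0,0.055],[0,0,0.08],[0,0,0.1],[0,0,0.112],[0,0,0.117],[0,0,0.117],[0,0,0.117]],"spin":[0,0,0,0,0,0,0,0,0]}'
python3 - <<'E'
from h import *
R,t=tool(); print(J(t[None]).round(1)); goto([536.1,175.7,27],-8)
E
```

```text
time: 9.37
position: [536.9, 177.8, 37.8]
orientation: [0.0, 0.755, 0.656, 0.001]
contact_force: [-0.1, -0.2, -0.8]
width: 19.4
gripper_force: 58.7
[[  0.5 -35.4  37.8]]
delta [-0.0022 -0.0005  0.0108] spin -0.02 yaw now -8.02 tilt z [ 0.001  0.    -1.   ]
```

```bash
python3 -m inch '{"delta_pos":[[0,0,0.003],[0,0,0.006],[0,0,0.008],[0,0,0.009],[0,0,0.010],[0,0,0.010],[0,0,0.010]],"spin":[0,0,0,0,0,0,0]}'
```

```text
time: 9.95
position: [536.2, 178.2, 27.2]
orientation: [0.0, 0.755, 0.656, -0.0]
contact_force: [-0.3, -0.1, -2.4]
width: 19.1
gripper_force: 58.7
```

```bash
python3 -m inch '{"delta_pos":[[0,0,0.001],[0.002,0,0.001],[0.006,0,0.001],[0.010,0,0.001],[0.014,0,0.001],[0.018,0,0.001],[0.021,0,0.001],[0.024,0,0.001],[0.026,0,0.001],[0.027,0,0.001],[0.027,0,0.001],[0.027,0,0.001]],"spin":[0,0,0,0,0,0,0,0,0,0,0,0]}'
python3 - <<'E'
from h import *
R,t=tool(); print(J(t[None]).round(1)); goto(t,-8)
E
```

```text
time: 10.95
position: [540.4, 202.4, 26.8]
orientation: [0.001, 0.755, 0.656, -0.001]
contact_force: [-1.3, -6.7, 6.8]
width: 19.1
gripper_force: 59.8
[[  0.5 -10.7  26.8]]
delta [0. 0. 0.] spin -0.02 yaw now -8.02 tilt z [ 0.001 -0.003 -1.   ]
```

```bash
python3 -m inch '{"delta_pos":[[0.002,0,0],[0.004,0,0],[0.006,0,0],[0.008,0,0],[0.009,0,0],[0.010,0,0],[0.010,0,0],[0.010,0,0],[0.010,0,0]],"spin":[0,0,0,0,0,0,0,0,0]}'
python3 - <<'E'
from h import *
R,t=tool(); print(J(t[None]).round(1)); goto(t,-8)
d=capture("wrist"); np.savez("w3.npz",**d)
c=cv2.resize(d["image"][40:260],(800,344),interpolation=cv2.INTER_CUBIC); 
P,uv,w=fits(d)
f=(P[:,2]>58)&(P[:,2]<69)&(P[:,1]>20)&(P[:,1]<60)&(abs(P[:,0])<56)&w
r=cv2.minAreaRect(P[f][:,:2].astype(np.float32)); print("fence",np.round([*r[0],*r[1],r[2]],1))
f=(P[:,2]>66)&(P[:,2]<80)&w&(P[:,1]>-15)&(P[:,1]<60)&(abs(P[:,0])<58)
T=P[f]; print("comb top z",np.median(T[:,2]).round(1)); r=cv2.minAreaRect(T[T[:,1]>12][:,:2].astype(np.float32)); print("panel",np.round([*r[0],*r[1],r[2]],1))
cv2.imwrite("pics/w3.png",c[:,:,::-1])
E
```

```text
time: 11.7
position: [541.2, 208.4, 27.0]
orientation: [0.003, 0.755, 0.655, -0.003]
contact_force: [-2.4, -11.3, 10.1]
width: 19.4
gripper_force: 60.2
[[ 0.5 -4.6 27. ]]
delta [0. 0. 0.] spin -0.1 yaw now -8.1 tilt z [-0.001 -0.008 -1.   ]
fence [  0.   31.2 112.   22.3   0. ]
comb top z 71.1
panel [-1.000e-01  2.700e+01  3.000e+01  1.155e+02  8.980e+01]
```

View pics/w3.png

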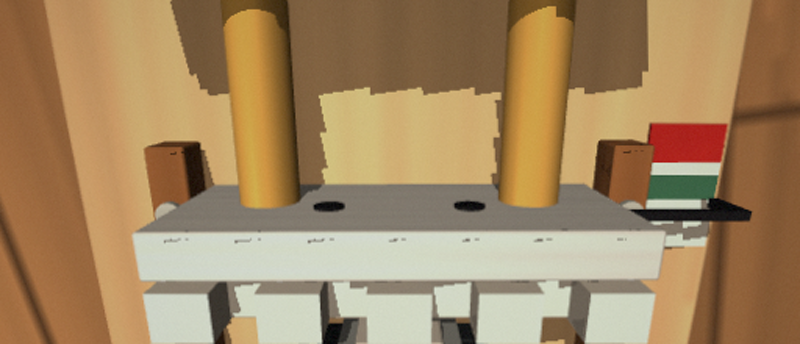

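The picture shows the panel flush on the fence, with the pointer at (690,212), just short of the green band at rows 175–200. Travel is about 9 mm, so I'll press about 5 mm further.

```bash
python3 -m inch '{"delta_pos":[[0.001,0,0],[0.002,0,0],[0.003,0,0],[0.004,0,0],[0.005,0,0],[0.006,0,0],[0.007,0,0],[0.007,0,0],[0.007,0,0],[0.007,0,0],[0.007,0,0],[0.007,0,0]],"spin":[0,0,0,0,0,0,0,0,0,0,0,0]}'
python3 - <<'E'
from h import *
R,t=tool(); print(J(t[None]).round(1)); goto(t,-8)
d=capture("wrist"); np.savez("w4.npz",**d)
P,uv,w=fits(d)
for nm,lo,hi in [("fence",62,67.5),("comb",69,76)]:
    f=(P[:,2]>lo)&(P[:,2]<hi)&(P[:,1]>5)&(P[:,1]<60)&(abs(P[:,0])<50)&w; T=P[f]
    print(nm,len(T),"y pct",np.percentile(T[:,1],[1,5,50,95,99]).round(1))
f=(P[:,2]>69)&(P[:,2]<76)&w&(abs(P[:,0])<60)&(P[:,1]>18)&(P[:,1]<37); print("panel x",np.percentile(P[f][:,0],[.5,99.5]).round(1))
cv2.imwrite("pics/w4.png",cv2.resize(d["image"][60:250],(800,297),interpolation=cv2.INTER_CUBIC)[:,:,::-1])
E
```

```text
time: 12.75
position: [541.8, 212.8, 27.0]
orientation: [0.003, 0.755, 0.655, -0.005]
contact_force: [-4.3, -15.4, 12.1]
width: 19.4
gripper_force: 60.5
[[ 0.5 -0.1 27. ]]
delta [0. 0. 0.] spin -0.14 yaw now -8.14 tilt z [-0.003 -0.011 -1.   ]
fence 9803 y pct [33.8 34.9 40.8 46.1 46.4]
comb 8236 y pct [ 5.9  8.3 26.4 34.1 34.6]
panel x [-54.7  54.4]
```

View pics/w4.png

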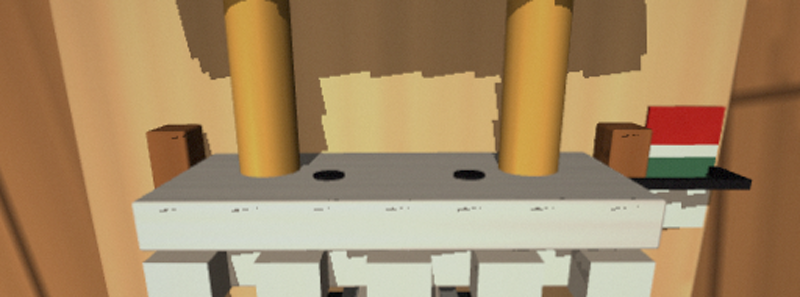

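The pointer now stands in the green at (690,183). The fence face measures y = 34.4, which is 14.3 mm of travel and about 10 N, and the comb is centred to within 0.2 mm. I'll hold to check that it stays steady, then hand in.

```bash
python3 -m inch '{"delta_pos":[[0,0,0],[0,0,0],[0,0,0],[0,0,0],[0,0,0],[0,0,0]],"spin":[0,0,0,0,0,0]}'
python3 - <<'E'
from h import *
s=env.sense(); R,t=tool(); y=J(t[None])[0,1]; print(y,np.abs(s["qd"]).max(),s["contact_force"])
if -3<y<3 and np.abs(s["qd"]).max()<.02: print(env.close_job())
E
```

```text
time: 13.3
position: [541.8, 212.8, 27.0]
orientation: [0.004, 0.756, 0.655, -0.005]
contact_force: [-4.3, -14.6, 12.0]
width: 19.2
gripper_force: 60.5
-0.1464158321630198 0.002502777711822282 [ -4.29173904 -14.63055832  11.98815083]
the job is handed in; nothing more can be done
None
```

I handed the job in at 13.3 s with the white comb still gripped, square and centred on the jig floor, the fence pushed back about 14 mm (about 10 N) and the pointer in the green; the hand-in gave no verdict.

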